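# Lock the sample chest's hasp with its snap cap

## Robot

A 7-joint arm with a two-finger parallel gripper is mounted at the origin on the work surface. World frame = base frame: x ahead of the robot, y to its left, z up, the work surface at z = 0. Lengths are in m, angles in degrees, forces in N, time in s.
With the tool pointing down it reaches from about 0.4 to 0.925 m from the base axis. Payload 4.1 kg.
Tool frame: the origin (TCP) lies midway between the tips of the shut fingers; the grasp point (between the pads) lies 19 mm behind it; y points along the fingers, z is the direction in which the jaws open and shut, and the axes are right-handed (so a half turn about y gives the same grasp; the last joint's range is limited). The gripper opens to 85 mm and grips with 20 to 120 N. Pads are 22 mm wide; open, the fingers measure 114 mm over their backs; the gripper's body (76 mm by 85 mm) begins 54 mm behind the grasp point. The pads swing forward as they close: fully open they stand 13 mm farther back than shut.
Start: joints at [-82.563, 22.827, 2.584, 88.041, -1.071, 69.15, -2.905], TCP at [0.147, 0.633, 0.231] pointing down, gripper open.
Joint ranges: [-161.44, 161.44], [-28.35, 127.94], [-78.24, 83.42], [0, 140.83], [-78.03, 258.03], [13.02, 114.36], [-168.23, 168.23]. Speed limits (degrees/s): [147.25, 147.25, 180, 180, 180, 180, 180].

## Interface

Orientations are given as a 3x3 rotation matrix whose columns are the frame's x, y, z axes.
In Python, from rig import manip gives the robot as it stands.
- The arm moves only by the shell command python3 -m handwheel 'ROWS' [FORCE]. ROWS is JSON, a list of rows, each an object with "slide": the shift along the tool's x, y, z in mm, a list of three; "twist": the turn, a rotation vector about the tool's x, y, z in degrees, a list of three; "claw": the finger opening in mm, from 0 to 85.4. A call has exactly 5 rows; each row shifts and turns the commanded pose from where the row before left it, along the tool's axes as they then stand; what a row does not reach is not made up. A row lasts 1/10 s, in which the tool goes at most 50 mm and 8.59 degrees, less where a joint would pass 70% of its speed; a pose out of reach is approached as far as the arm can. A call is refused whole if a number of a shift passes 50 or a number of a turn 8.59, either way. A call with a gripper value outside its range is refused whole. The fingers move at their own pace and stop on an object; FORCE is the grip in N (left out, the last holds). Time passes only in rows, so rows that do not move let the fingers close, or fill a call up. It gives the time, the measured TCP pose, the force and the opening at its end, in the units of the state.
- manip.sense(): the state, without advancing time (a new reading comes with each control period).
- manip.grab_frame(name): name is "scene" or "top" or "wrist"; returns a dict with "color" (480x640x3 uint8, red, green, blue), "range_z" (480x640 float32, m along the optical axis (not along the pixel's ray), 0 where there is no reading), "mtx" (3x3 intrinsics, pixels), "R" (3x3) and "t" (3): a world point X has camera coordinates R X + t. Camera axes: x right, y down, z forward; pixel columns grow to the right and rows downward; lengths in m; the calibration is good to about 2 mm. A picture is of the moment at which its call begins.
- manip.job_done(): hands the job in, once; it reports no verdict.
Trained networks look in a picture, given as the dict that the camera call returned (one of the last four; its "shot" number tells which), for a name from the list of things; names that differ only in an ending like _2 or _b are one class to them, and where a whole thing is asked for, a point or a joint stands for the part that bears it (a point fixed in the world has none). Each returns a list of dicts, best first, with "score" (0 to 1); they miss things now and then, are a little off and sometimes report something else, mostly with a low value. They report only what shows in the picture. A call takes as long as a camera call. They do not tell look-alikes from the thing itself.
- manip.regions_of(thing, picture): "pixels" (480x640 bool, what is visible of it) and "at" ([row, column] in pixels, amid what is visible of it).
The state is a dict: "time": time; "qpos": joint angles; "qvel": joint speeds; "tau": joint torques, N m; "tool_pos": TCP position; "tool_rot": TCP orientation; "ft_force": force on the tool from outside, world axes, zero at the start; "moment": the same for the moment, N m; "gripper_width": finger opening in m.
Only numpy, scipy, OpenCV 4.12 (cv2) and the standard library are available. Lean on these libraries where they do the work, as an engineer would, in place of code of your own. Each camera call takes 0.05 s, during which the arm holds its last target. There are 200 camera calls.

## Task

Lock the sample chest for transport: swing the steel hasp over and lay it flat on the lid so that its eye goes round the stud, then press the white snap cap down onto the stud until it clicks and sits fully home on top of the hasp. Keep pressing firmly after the click: the job finishes with the gripper's fingers still on the cap, pushing it down, not let go. Leave the other things on the bench where they stand.

Things in the scene. Friction and masses are not known exactly. Their poses are not given: they have to be found in the camera images.
- case: Beige chest standing fixed on the bench, 240 (x) x 200 (y) x 90 (z) mm; origin at the centre of its underside, z up. Its flat top carries, on the middle line (y = 0), the hasp's hinge at x = -45 mm and the stud at x = +20 mm. It does not move when pushed.
- seat (a point): The cap's seat: centre of the top of the collar (30 mm diameter, 4 mm high, so 94 mm above the bench) at the stud's foot; axes as the chest's. The cap's underside rests here when home. From it the upright steel stud, 18 mm diameter, rises 23 mm (its top 7 mm tapers to 10 mm). Four spring balls stand out 4 mm from the stud 9.6 mm above the seat: the snap.
- hasp_hinge (a point): Middle of the hasp's hinge axis, 2 mm above the chest's top and 65 mm from the stud's axis; the axis runs along the chest's y.
- hasp_eye (a point): Centre of the eye at the hasp's end, 65 mm from the hinge axis; moves with the hasp. The hasp is a steel strap 4 mm thick: a neck 30 mm wide from hinge to eye, the eye a flat ring 50 mm outer and 34 mm inner diameter (the end is 90 mm from the hinge). Axes at joint value 0 are the chest's: x from hinge to eye, z up.
- hasp (a joint): Hasp angle, rad: 0 = flat on the lid with its eye round the stud (stop; the strap's top is then level with the seat); pi/2 = standing straight up; it starts thrown back beyond or near upright (1.6 to 2.05), leaning to the chest's -x side. Stop at 2.15. Stiff hinge (0.06 N m): it stays where it is left, so it must be pushed all the way down.
- cap_center (a point): Centre of the loose white plastic snap cap, half-way up (27.5 mm above its underside), z up its axis. Round, 55 mm tall, about 45 g: skirt 42 mm diameter and 29 mm high, open below (mouth 22 mm), then a solid grip knob 28 mm diameter and 26 mm high on top. Starts upright on the bench, open side down. Home = this point 27.5 mm above the seat.
- cap: The same cap; origin at the centre of its underside. Behaviour on the stud: the balls touch when it is 11 mm above home; the push rises to about 8 to 13 N some 9 mm above home, then drops and is gone at about 6 mm, from where the snap pulls the cap down towards its seat; pressed farther it stands rigid on the seat.
- jar: Small amber glass jar with a white screw lid, 46 mm diameter, 62 mm tall; origin under its centre. A bystander.
- beaker: Small clear open beaker, 54 mm diameter, 60 mm tall; origin under its centre. A bystander.
- wash_bottle: White wash bottle with a bent spout, 68 mm diameter, 215 mm tall; origin under its centre. A bystander.
- jug: White plastic measuring jug with a handle, 110 mm diameter, 140 mm tall; origin under its centre. A bystander.
- flask: Small conical flask, 74 mm diameter at its foot, 108 mm tall; origin under its centre. A bystander.
- spatula: Spatula with a wooden handle lying on the bench on the +y side of the chest, 280 mm long; origin under its middle. A bystander.
Not all that is in view belongs to the job. What is shaped like the cap but red or yellow is not meant.

How it is judged (in metres and radians):
On the way, in this order (a step that is already met when the one before it is completed fails the run):
1. the hasp lies flat on the lid, its eye round the stud, the cap not yet on (value of joint hasp below 0.08 rad and horizontal distance between cap_center and seat above 0.03 m), for 0.2 s.
2. the cap has clicked home over the hasp and the fingers still press it (value of joint hasp below 0.08 rad and z of cap_center in the frame of seat between 0.024 and 0.03 m and horizontal distance between cap_center and seat below 0.004 m and angle between the z axis of cap_center and the z axis of seat, either way round below 0.08 rad and contact force between cap and case above 3 N and contact force between the fingers and cap above 3 N), for 0.3 s.
At the end, for the whole second after the job is handed in: The hasp lies flat (within 0.08 rad) and the cap is home on the stud over it (centre within 4 mm of the stud's axis, within 2.5 mm of full depth, upright within 0.08 rad), and the gripper's fingers are still on the cap, pressing it on its seat with more than 3 N (all of step 2); the arm keeps its last pose, push and grip.
It fails at once if a bystander is shoved more than 30 mm from its place or knocked over (distance of any of jar, beaker, wash_bottle, jug, flask, spatula from where it was at the start of the episode above 0.03 m or angle between any of jar, beaker, wash_bottle, jug, flask, spatula's own z axis and vertical above 0.6 rad).
It also fails if it takes over 58 s, if anything falls off the work surface, if the arm or the gripper's body presses on something with over 40 N, if the wrist force passes 120 N, or if a joint passes its speed limit or range.

## Working session

There is one attempt and no reset: what is moved stays moved. The work goes in short steps, Python scripts to look and compute and a shell command to move; the robot and the scene stay as the last step left them, time stands still between calls to the robot, and variables do not carry over. Pictures are saved under pics/ and viewed, about 8 in all and at most 12, crops included, and the job is handed in when it is done.

```bash
mkdir -p pics; ls
cat > h.py <<'E'
import numpy as np, cv2
from rig import manip
def cloud(f):
    z=f["range_z"]; v,u=np.mgrid[0:480,0:640]; K=f["mtx"]
    c=np.stack([(u-K[0,2])/K[0,0]*z,(v-K[1,2])/K[1,1]*z,z],-1)
    P=(c-f["t"])@f["R"]; P[z==0]=np.nan
    return P
def proj(f,X):
    c=f["R"]@np.asarray(X)+f["t"]; p=f["mtx"]@c; return p[:2]/p[2]
def save(f,n): cv2.imwrite("pics/"+n+".png",f["color"][:,:,::-1])
E
python3 - <<'E'
from h import *
s=manip.sense(); print({k:np.round(v,3).tolist() for k,v in s.items()})
for n in ["scene","top"]:
    f=manip.grab_frame(n); save(f,n); P=cloud(f)
    print(n,"cam",np.round(-f["R"].T@f["t"],3), "fwd", np.round(f["R"][2],2))
    for th in ["case","hasp","cap","jar","beaker","wash_bottle","jug","flask","spatula"]:
        for r in manip.regions_of(th,f)[:4]:
            m=r["pixels"]; p=P[m]; p=p[~np.isnan(p[:,0])]
            print(th,round(r["score"],2),np.round(r["at"]),m.sum(),np.round(np.median(p,0),3),np.round(np.percentile(p,2,0),3),np.round(np.percentile(p,98,0),3),f["color"][m].mean(0).round()) if len(p) else print(th,r["score"],r["at"])
a=cv2.imread("pics/scene.png");b=cv2.imread("pics/top.png")
E
```

```text
pics
{'time': 0.0, 'qpos': [-82.562, 22.873, 2.581, 88.115, -1.072, 69.15, -2.903], 'qvel': [-0.042, 0.085, -0.022, -0.164, -0.044, -0.007, -0.112], 'tau': [0.0, -47.514, 1.365, -25.422, 0.012, 0.009, -0.0], 'tool_pos': [0.147, 0.632, 0.23], 'tool_rot': [[0.974, -0.0, 0.227], [-0.227, -0.002, 0.974], [0.0, -1.0, -0.002]], 'ft_force': [0.156, 0.13, -0.854], 'moment': [0.065, 0.051, 0.003], 'gripper_width': 0.085}
scene cam [0.995 0.702 1.258] fwd [-0.29 -0.49 -0.82]
case 0.96 [295. 349.] 9727 [0.584 0.177 0.089] [0.451 0.063 0.015] [0.694 0.269 0.131] [196. 195. 174.]
hasp 0.8 [266. 372.] 331 [0.514 0.15  0.134] [0.502 0.127 0.093] [0.526 0.171 0.179] [132. 132. 122.]
hasp 0.3 [165. 276.] 419 [ 0.523 -0.295  0.038] [ 0.499 -0.324  0.003] [ 0.547 -0.273  0.061] [ 98. 104. 104.]
cap 0.76 [234. 326.] 297 [ 0.533 -0.023  0.03 ] [ 0.51  -0.044  0.003] [ 0.548 -0.01   0.059] [163.  43.  35.]
cap 0.71 [190. 305.] 276 [ 0.493 -0.194  0.03 ] [ 0.473 -0.218 -0.001] [ 0.506 -0.182  0.058] [158. 152.   3.]
cap 0.67 [228. 352.] 274 [ 0.461 -0.009  0.031] [ 0.439 -0.029  0.002] [0.475 0.003 0.059] 
[... 1584 characters left out ...]
0.061] [213. 214.  59.]
cap 0.49 [281. 382.] 157 [ 0.479 -0.2    0.038] [ 0.464 -0.22   0.013] [ 0.501 -0.184  0.06 ] [215. 216.  55.]
jar 0.77 [229. 392.] 227 [ 0.623 -0.214  0.059] [ 0.606 -0.234  0.008] [ 0.646 -0.195  0.067] [176. 170. 165.]
beaker 0.77 [271. 415.] 307 [ 0.524 -0.304  0.021] [ 0.495 -0.33  -0.003] [ 0.549 -0.273  0.064] [109. 112. 113.]
wash_bottle 0.65 [183. 336.] 677 [ 0.739 -0.045  0.128] [ 0.72  -0.078  0.011] [0.776 0.008 0.212] [168. 169. 166.]
jug 0.72 [208. 447.] 1672 [ 0.703 -0.388  0.063] [ 0.637 -0.433 -0.002] [ 0.771 -0.328  0.142] [140. 141. 137.]
flask 0.75 [319. 474.] 554 [ 0.386 -0.464  0.044] [ 0.357 -0.507 -0.001] [ 0.423 -0.441  0.111] [ 96. 100.  99.]
```

View images.

```bash
python3 - <<'E'
import cv2,numpy as np
a=cv2.imread("pics/scene.png")[140:400,180:500];b=cv2.imread("pics/top.png")[150:350,190:510]
a=cv2.resize(a,None,fx=1.25*1,fy=1.25); b=cv2.resize(b,None,fx=1.25,fy=1.25)
cv2.imwrite("pics/ab.png",cv2.resize(np.vstack([a,b]),None,fx=1.04,fy=1.04))
E
python3 - <<'E'
import cv2
a=cv2.imread("pics/scene.png")[140:400,180:500]
cv2.imwrite("pics/a2.png",cv2.resize(a,(738,600),interpolation=cv2.INTER_CUBIC))
E
```

```text
(no output)
```

View pics/a2.png

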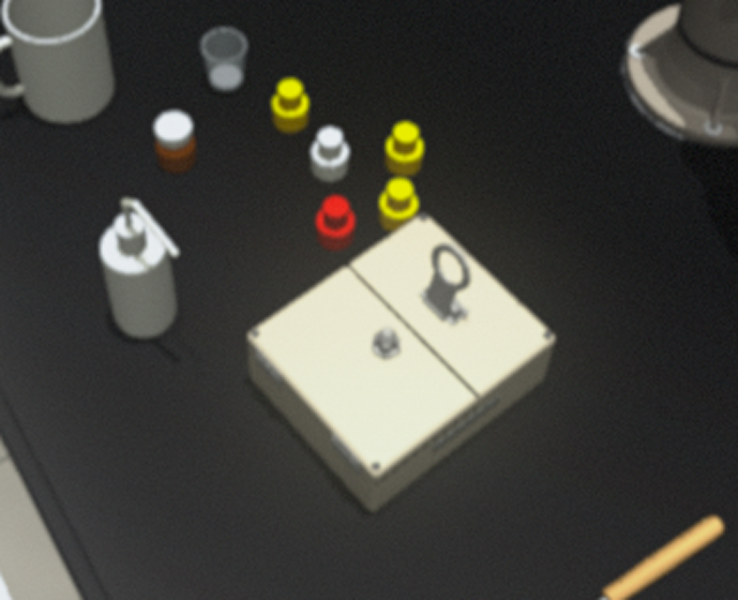

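View pics/top.png

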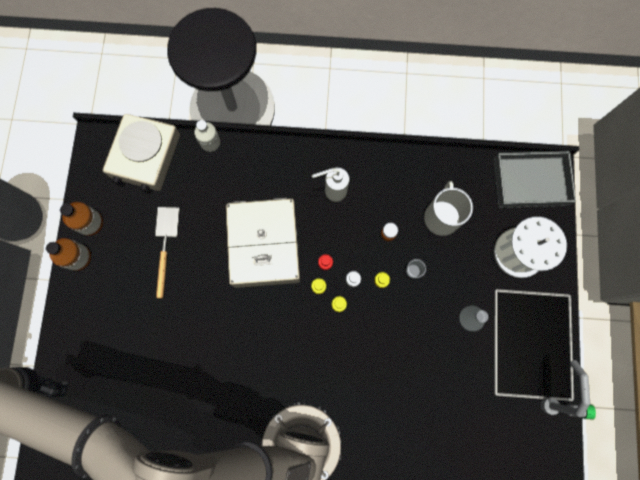

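The white cap stands at scene crop (330,152) and top view (353,279), with three yellow caps and one red cap around it. The stud is at crop (386,343). The hasp stands up at (448,280), leaning away from the stud. Next I'll fit the chest frame and the points.

```bash
cat > m.py <<'E'
from h import *
for n in ["scene","top"]:
    f=manip.grab_frame(n); P=cloud(f); C=f["color"].astype(int)
    ok=~np.isnan(P[...,0])
    box=ok&(abs(P[...,0]-.57)<.2)&(abs(P[...,1]-.16)<.2)
    t=P[box&(abs(P[...,2]-.09)<.008)][:,:2].astype(np.float32)
    # trim outliers via dense mask
    rect=cv2.minAreaRect(t); print(n,"lid",rect, np.round(np.median(P[box&(abs(P[...,2]-.09)<.008)][:,2]),4))
    c=np.array(rect[0]);
    st=P[box&(P[...,2]>.102)&(P[...,2]<.16)&(np.hypot(P[...,0]-.575,P[...,1]-.155)<.03)]
    print("stud",len(st),st.mean(0).round(4),st.min(0).round(4),st.max(0).round(4))
    hs=P[box&(P[...,2]>.105)&(np.hypot(P[...,0]-.51,P[...,1]-.155)<.045)]
    print("hasp",len(hs),hs.mean(0).round(4),hs.min(0).round(4),hs.max(0).round(4))
    for zz in [.11,.13,.15,.17]:
        q=hs[abs(hs[:,2]-zz)<.01]; 
        if len(q): print(zz,len(q),np.median(q,0).round(4))
    cp=ok&(np.hypot(P[...,0]-.485,P[...,1]+.115)<.04)&(C.min(-1)>90)
    for lo,hi in [(.002,.027),(.031,.05),(.0525,.075)]:
        q=P[cp&(P[...,2]>lo)&(P[...,2]<hi)]
        if len(q): print("cap",lo,len(q),q.mean(0).round(4),q.min(0).round(4),q.max(0).round(4))
E
python3 m.py
```

```text
scene lid ((0.6013308167457581, 0.1037520244717598), (0.29466283321380615, 0.31951507925987244), 9.080215454101562) 0.0894
stud 73 [0.5889 0.1626 0.1106] [0.5782 0.1498 0.1024] [0.5986 0.1713 0.1195]
hasp 294 [0.5122 0.1494 0.1432] [0.4994 0.1225 0.1055] [0.5246 0.1737 0.1824]
0.11 58 [0.5193 0.1513 0.1108]
0.13 89 [0.5152 0.1502 0.1311]
0.15 61 [0.5114 0.1443 0.1487]
0.17 79 [0.5051 0.1506 0.1728]
cap 0.002 94 [ 0.4908 -0.1067  0.0169] [ 0.4654 -0.1433  0.0021] [ 0.5044 -0.0943  0.0269]
cap 0.031 60 [ 0.4883 -0.1102  0.0394] [ 0.4687 -0.1262  0.031 ] [ 0.5027 -0.0953  0.0499]
cap 0.0525 65 [ 0.4848 -0.1168  0.0556] [ 0.4705 -0.1308  0.0526] [ 0.4976 -0.1022  0.0625]
top lid ((0.586948573589325, 0.10072745382785797), (0.268441379070282, 0.3191010653972626), 8.700201988220215) 0.0897
stud 48 [0.583  0.1598 0.111 ] [0.5742 0.1505 0.1022] [0.5952 0.1713 0.1207]
hasp 40 [0.5051 0.1478 0.1636] [0.4976 0.1251 0.1092] [0.5199 0.1707 0.1827]
0.11 3 [0.5195 0.1381 0.1093]
0.13 4 [0.5113 0.1513 0.1364]
0.15 3 [0.5096 0.1576 0.1425]
0.17 25 [0.5022 0.1419 0.1736]
cap 0.002 43 [ 0.4792 -0.1171  0.0188] [ 0.4595 -0.1382  0.002 ] [ 0.5047 -0.0962  0.027 ]
cap 0.031 37 [ 0.4758 -0.1148  0.0379] [ 0.4609 -0.1372  0.0311] [ 0.4992 -0.0989  0.0499]
cap 0.0525 58 [ 0.4807 -0.1179  0.0562] [ 0.4671 -0.1298  0.0525] [ 0.4939 -0.1057  0.0651]
```

```bash
R='{"slide":[27,-8,-26],"twist":[0,0,0],"claw":60}'
python3 -m handwheel '[{"slide":[27,-8,-26],"twist":[0,0,0],"claw":0},{"slide":[27,-8,-26],"twist":[0,0,0],"claw":0},{"slide":[27,-8,-26],"twist":[0,0,0],"claw":0},{"slide":[27,-8,-26],"twist":[0,0,0],"claw":0},{"slide":[27,-8,-26],"twist":[0,0,0],"claw":0}]' 30
python3 -m handwheel '[{"slide":[27,-8,-26],"twist":[0,0,0],"claw":0},{"slide":[27,-8,-26],"twist":[0,0,0],"claw":0},{"slide":[27,-8,-26],"twist":[0,0,0],"claw":0},{"slide":[27,-8,-26],"twist":[0,0,0],"claw":0},{"slide":[27,-8,-26],"twist":[0,0,0],"claw":0}]'
python3 -m handwheel '[{"slide":[27,-8,-26],"twist":[0,0,0],"claw":0},{"slide":[27,-8,-26],"twist":[0,0,0],"claw":0},{"slide":[27,-8,-26],"twist":[0,0,0],"claw":0},{"slide":[27,-8,-26],"twist":[0,0,0],"claw":0},{"slide":[0,0,0],"twist":[0,0,0],"claw":0}]'
python3 - <<'E'
from h import *
f=manip.grab_frame("wrist"); save(f,"w1"); s=manip.sense(); print(s["time"],s["tool_pos"],s["tool_rot"])
print("cam",-f["R"].T@f["t"],"\n",f["R"])
for n in ["top","scene"]:
    g=manip.grab_frame(n);P=cloud(g)
    r=manip.regions_of("case",g)[0]; m=r["pixels"]&(abs(P[...,2]-.09)<.01)
    m=cv2.morphologyEx(m.astype(np.uint8),cv2.MORPH_OPEN,np.ones((5,5)))>0
    # intersect rays with z=.09
    v,u=np.nonzero(m); d=np.c_[u,v,np.ones(len(u))]@np.linalg.inv(g["mtx"]).T@g["R"]; c=-g["R"].T@g["t"]
    X=c+d*((.09-c[2])/d[:,2])[:,None]
    print(n,cv2.minAreaRect(X[:,:2].astype(np.float32)))
E
```

```text
time: 1.6
tool_pos: [0.2501, 0.4745, 0.2718]
tool_rot: [[0.974, 0.0, 0.227], [-0.227, 0.0, 0.974], [0.0, -1.0, 0.001]]
ft_force: [0.7, 0.3, 0.7]
gripper_width: 0.0122
time: 2.1
tool_pos: [0.3521, 0.3172, 0.3119]
tool_rot: [[0.974, 0.0, 0.227], [-0.227, 0.001, 0.974], [0.0, -1.0, 0.001]]
ft_force: [-0.0, 0.8, -0.1]
gripper_width: -0.0005
time: 2.6
tool_pos: [0.4364, 0.1873, 0.3449]
tool_rot: [[0.972, 0.004, 0.237], [-0.237, -0.0, 0.972], [0.004, -1.0, 0.001]]
ft_force: [-0.2, -0.9, 0.5]
gripper_width: 0.0005
2.65 [0.43456493 0.19035149 0.34419384] [[ 0.97254076  0.00166987  0.23272663]
 [-0.23272863  0.00111903  0.97254107]
 [ 0.00136358 -0.99999798  0.00147693]]
cam [0.36104756 0.20544712 0.4874946 ] 
 [[ 2.36306650e-01  9.71678075e-01  9.40811745e-04]
 [ 9.25629164e-01 -2.25402139e-01  3.03981130e-01]
 [ 2.95583860e-01 -7.09619199e-02 -9.52677588e-01]]
top ((0.5637773275375366, 0.15613222122192383), (0.24135945737361908, 0.199151873588562), 9.132530212402344)
scene ((0.5704874992370605, 0.16041845083236694), (0.24302037060260773, 0.20095331966876984), 8.646540641784668)
```

View pics/w1.png

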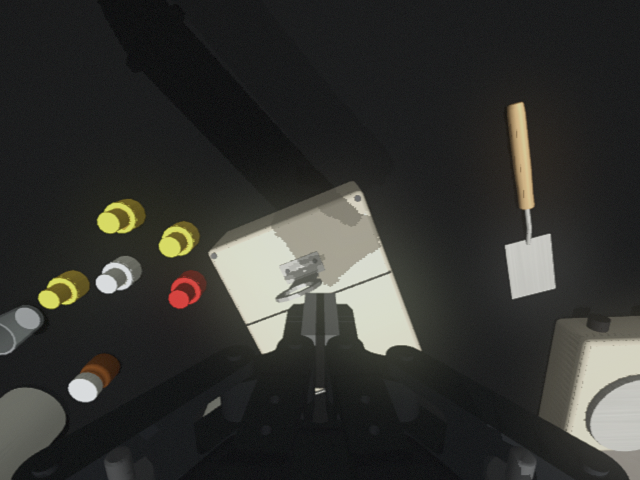

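```bash
python3 -m handwheel '[{"slide":[0,0,0],"twist":[0,-7.5,0],"claw":0},{"slide":[0,0,0],"twist":[0,-7.5,0],"claw":0},{"slide":[0,0,0],"twist":[0,-7.5,0],"claw":0},{"slide":[11,0,-26],"twist":[0,0,0],"claw":0},{"slide":[11,0,-26],"twist":[0,0,0],"claw":0}]'
python3 -m handwheel '[{"slide":[-25,0,0],"twist":[0,0,0],"claw":0},{"slide":[0,0,0],"twist":[0,0,0],"claw":0},{"slide":[0,0,0],"twist":[0,0,0],"claw":0},{"slide":[0,0,0],"twist":[0,0,0],"claw":0},{"slide":[0,0,0],"twist":[0,0,0],"claw":0}]'
cat > w.py <<'E'
import sys
from h import *
f=manip.grab_frame("wrist"); save(f,sys.argv[1]); s=manip.sense(); print(s["time"],s["tool_pos"].round(4) if hasattr(s["tool_pos"],"round") else s["tool_pos"],np.round(s["tool_rot"],3).tolist(),s["ft_force"],s["gripper_width"])
P=cloud(f); C=f["color"].astype(int); c0=-f["R"].T@f["t"]
def ray(px,z):
    d=np.array([px[0],px[1],1])@np.linalg.inv(f["mtx"]).T@f["R"]; return (c0+d*(z-c0[2])/d[2]).round(4)
for th in ["hasp","cap","case"]:
    for r in manip.regions_of(th,f)[:6]:
        m=r["pixels"]; p=P[m]; p=p[~np.isnan(p[:,0])]; col=C[m].mean(0).round()
        if len(p)==0: continue
        print(th,round(r["score"],2),np.round(r["at"]),m.sum(),"med",np.median(p,0).round(4),np.percentile(p,2,0).round(4),np.percentile(p,98,0).round(4),col)
        if th=="cap":
            for lo,hi in [(.002,.027),(.032,.05),(.0525,.065)]:
                q=p[(p[:,2]>lo)&(p[:,2]<hi)]
                if len(q)>10: print("   ",lo,len(q),q.mean(0).round(4),"circ",np.round(cv2.minEnclosingCircle(q[:,:2].astype(np.float32))[0],4))
        if th=="case":
            mm=m&(abs(P[...,2]-.09)<.012); v,u=np.nonzero(mm); X=np.array([ray(a,.09) for a in zip(u[::5],v[::5])]); print("  lid",cv2.minAreaRect(X[:,:2].astype(np.float32)), np.median(P[mm][:,2]))
E
python3 w.py w2
```

```text
time: 3.35
tool_pos: [0.4626, 0.1467, 0.343]
tool_rot: [[0.986, -0.001, -0.169], [0.169, -0.0, 0.986], [-0.001, -1.0, 0.0]]
ft_force: [0.5, -0.4, -0.7]
gripper_width: -0.0
time: 3.85
tool_pos: [0.4387, 0.1418, 0.3432]
tool_rot: [[0.986, 0.0, -0.164], [0.164, -0.0, 0.986], [0.0, -1.0, -0.0]]
ft_force: [-0.0, 0.9, 0.2]
gripper_width: 0.0003
3.9 [0.4387 0.1416 0.3432] [[0.986, 0.0, -0.164], [0.164, -0.0, 0.986], [0.0, -1.0, -0.0]] [-0.13014749  0.31325056 -0.1971692 ] -3.7012369223595014e-05
hasp 0.89 [282. 316.] 728 med [0.5094 0.1475 0.1436] [0.4996 0.1244 0.09  ] [0.5358 0.1684 0.1807] [116. 117. 109.]
cap 0.91 [184.  58.] 1538 med [ 0.4812 -0.1955  0.0299] [ 4.647e-01 -2.194e-01  3.000e-04] [ 0.5045 -0.1843  0.0563] [151. 146.  64.]
    0.002 412 [ 0.4793 -0.1902  0.015 ] circ [ 0.4846 -0.2036]
    0.032 235 [ 0.4811 -0.1954  0.0412] circ [ 0.4845 -0.2037]
    0.0525 416 [ 0.4847 -0.2043  0.0549] circ [ 0.4856 -0.2049]
cap 0.9 [193. 120.] 1233 med [ 0.4775 -0.1102  0.0311] [ 0.4619 -0.1316  0.003 ] [ 0.4983 -0.0988  0.0563] [163. 166. 163.]
    0.002 290 [ 0.4747 -0.1045  0.0153] ci
[... 639 characters left out ...]
34 -0.0792]
    0.032 158 [ 0.4023 -0.0712  0.0411] circ [ 0.4043 -0.0792]
    0.0525 454 [ 0.4042 -0.081   0.0551] circ [ 0.4043 -0.0816]
cap 0.74 [185. 198.] 1053 med [ 0.4488 -0.0112  0.0324] [ 0.4328 -0.0311  0.0035] [0.4699 0.0026 0.0562] [177. 175.  81.]
    0.002 185 [ 0.4446 -0.0039  0.015 ] circ [ 0.4504 -0.0131]
    0.032 107 [ 0.4473 -0.0088  0.0416] circ [ 0.4519 -0.0161]
    0.0525 408 [ 0.4528 -0.0174  0.055 ] circ [ 0.453  -0.0179]
case 0.61 [259. 310.] 20588 med [0.5054 0.1399 0.0901] [0.4379 0.0522 0.0285] [0.6262 0.2483 0.1423] [180. 180. 166.]
  lid ((0.540755569934845, 0.15205833315849304), (0.19456692039966583, 0.19700999557971954), 8.572774887084961) 0.09014422814711003
```

View pics/w2.png

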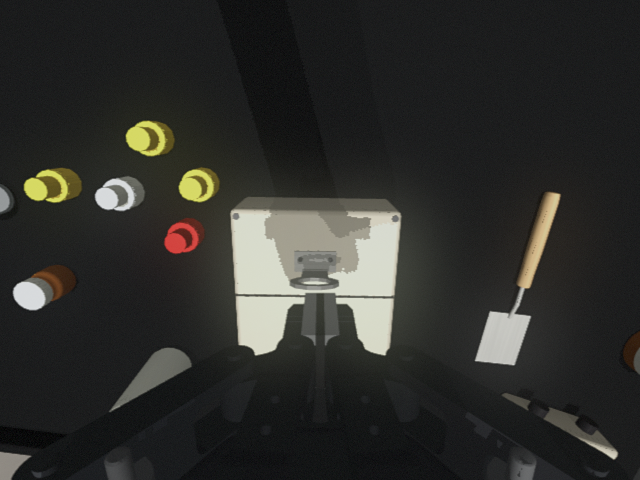

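White cap knob at (120,193) px, so world (0.482, -0.119), top at 55 mm, which matches. The hasp is at (316,270) with its eye up, straight ahead of the shut fingers, and the chest is square to the tool. Next I'll push the hasp over.

```bash
python3 -m handwheel '[{"slide":[0,48,-3],"twist":[0,0,0],"claw":0},{"slide":[0,48,-3],"twist":[0,0,0],"claw":0},{"slide":[0,48,0],"twist":[0,0,0],"claw":0},{"slide":[0,45,0],"twist":[0,0,0],"claw":0},{"slide":[0,0,0],"twist":[0,0,0],"claw":0}]'
python3 -m handwheel '[{"slide":[20,0,0],"twist":[0,0,0],"claw":0},{"slide":[20,0,0],"twist":[0,0,0],"claw":0},{"slide":[20,0,0],"twist":[0,0,0],"claw":0},{"slide":[20,0,0],"twist":[0,0,0],"claw":0},{"slide":[15,0,0],"twist":[0,0,0],"claw":0}]'
python3 -m handwheel '[{"slide":[15,0,0],"twist":[0,0,0],"claw":0},{"slide":[2,12,0],"twist":[0,0,0],"claw":0},{"slide":[0,12,0],"twist":[0,0,0],"claw":0},{"slide":[0,12,0],"twist":[0,0,0],"claw":0},{"slide":[0,10,0],"twist":[0,0,0],"claw":0}]'
```

```text
time: 4.55
tool_pos: [0.4349, 0.1332, 0.1494]
tool_rot: [[0.987, -0.011, -0.163], [0.163, -0.006, 0.987], [-0.012, -1.0, -0.004]]
ft_force: [-0.9, 0.2, -0.2]
gripper_width: -0.0
time: 5.05
tool_pos: [0.5354, 0.1515, 0.1568]
tool_rot: [[0.987, 0.002, -0.164], [0.164, 0.001, 0.987], [0.002, -1.0, 0.001]]
ft_force: [-1.4, -0.0, -1.5]
gripper_width: 0.0002
time: 5.55
tool_pos: [0.5519, 0.154, 0.1096]
tool_rot: [[0.987, 0.005, -0.163], [0.163, 0.002, 0.987], [0.005, -1.0, 0.001]]
ft_force: [1.0, -0.6, 2.0]
gripper_width: -0.0002
```

```bash
python3 -m handwheel '[{"slide":[0,5,0],"twist":[0,0,0],"claw":0},{"slide":[0,5,0],"twist":[0,0,0],"claw":0},{"slide":[0,3,0],"twist":[0,0,0],"claw":0},{"slide":[0,2,0],"twist":[0,0,0],"claw":0},{"slide":[0,1,0],"twist":[0,0,0],"claw":0}]'
```

```text
time: 6.05
tool_pos: [0.5494, 0.1535, 0.0939]
tool_rot: [[0.987, -0.002, -0.163], [0.163, 0.001, 0.987], [-0.002, -1.0, 0.001]]
ft_force: [-6.7, -0.2, 18.8]
gripper_width: 0.0001
```

```bash
python3 -m handwheel '[{"slide":[0,1,0],"twist":[0,0,0],"claw":0},{"slide":[0,1,0],"twist":[0,0,0],"claw":0},{"slide":[0,0,0],"twist":[0,0,0],"claw":0},{"slide":[0,0,0],"twist":[0,0,0],"claw":0},{"slide":[0,0,0],"twist":[0,0,0],"claw":0}]'
```

```text
time: 6.55
tool_pos: [0.5495, 0.1535, 0.0938]
tool_rot: [[0.987, -0.002, -0.163], [0.163, 0.002, 0.987], [-0.002, -1.0, 0.002]]
ft_force: [-9.1, -1.8, 26.3]
gripper_width: 0.0002
```

```bash
python3 -m handwheel '[{"slide":[0,-25,0],"twist":[0,0,0],"claw":0},{"slide":[-4,-45,0],"twist":[0,0,0],"claw":0},{"slide":[-15,-40,-20],"twist":[0,0,0],"claw":50},{"slide":[-18,-30,-38],"twist":[0,0,0],"claw":50},{"slide":[-18,0,-43],"twist":[0,0,0],"claw":50}]'
python3 -m handwheel '[{"slide":[-18,0,-43],"twist":[0,0,0],"claw":50},{"slide":[-18,0,-43],"twist":[0,0,0],"claw":50},{"slide":[-18,0,-43],"twist":[0,0,0],"claw":50},{"slide":[-2,0,-28],"twist":[0,0,0],"claw":50},{"slide":[0,0,0],"twist":[0,0,0],"claw":50}]'
python3 w.py w3
python3 - <<'E'
from h import *
f=manip.grab_frame("scene"); P=cloud(f)
cv2.imwrite("pics/s3.png",cv2.resize(f["color"][220:340,280:440,::-1],(800,600),interpolation=cv2.INTER_CUBIC))
for r in manip.regions_of("hasp",f)[:3]:
    p=P[r["pixels"]];p=p[~np.isnan(p[:,0])];print(r["score"],r["at"],np.percentile(p,[2,50,98],0).round(3).tolist())
E
```

```text
time: 7.05
tool_pos: [0.5146, 0.0465, 0.2333]
tool_rot: [[0.986, 0.007, -0.167], [0.167, 0.003, 0.986], [0.008, -1.0, 0.002]]
ft_force: [1.1, -0.9, -0.6]
gripper_width: 0.0433
time: 7.55
tool_pos: [0.4815, -0.1229, 0.2294]
tool_rot: [[0.988, -0.0, -0.155], [0.155, -0.001, 0.988], [-0.0, -1.0, -0.001]]
ft_force: [-0.3, -0.1, -0.2]
gripper_width: 0.0498
7.6 [ 0.482  -0.1199  0.2291] [[0.987, -0.001, -0.159], [0.159, 0.0, 0.987], [-0.001, -1.0, 0.0]] [-0.46063208  0.7248722   0.1247257 ] 0.04970892991103657
hasp 0.84 [352. 605.] 2610 med [0.5526 0.1496 0.0942] [0.5179 0.1339 0.0908] [0.6077 0.1784 0.0963] [183. 183. 177.]
hasp 0.62 [308. 564.] 32687 med [0.5243 0.1081 0.09  ] [0.4456 0.041  0.0124] [0.6492 0.2165 0.1047] [172. 171. 157.]
cap 0.75 [212. 326.] 1447 med [ 0.4759 -0.1206  0.0439] [ 0.4618 -0.1379  0.0056] [ 0.4947 -0.1017  0.0564] [141. 143. 133.]
    0.002 140 [ 0.465  -0.1223  0.0161] circ [ 0.4728 -0.1207]
    0.032 89 [ 0.4711 -0.1216  0.0413] circ [ 0.4773 -0.1202]
    0.0525 672 [ 0.4817 -0.1195  0.0552] circ [ 0.4819 -0.1196]
cap 0.75 [268. 397.] 1621 med [ 0.5197 -0
[... 948 characters left out ...]
  0.04  ] [ 0.496  -0.3236  0.0037] [ 0.5446 -0.2745  0.0609] [104. 108. 108.]
    0.002 1073 [ 0.5232 -0.3033  0.014 ] circ [ 0.5207 -0.2988]
    0.032 1023 [ 0.5226 -0.3033  0.0414] circ [ 0.5204 -0.2994]
    0.0525 997 [ 0.5215 -0.3016  0.0581] circ [ 0.5215 -0.2998]
case 0.98 [310. 567.] 32484 med [0.5243 0.1084 0.09  ] [0.4457 0.0412 0.0132] [0.6483 0.2165 0.1027] [172. 171. 158.]
  lid ((0.5672318935394287, 0.13673681020736694), (0.24640926718711853, 0.17512419819831848), 9.392099380493164) 0.09031846295756028
0.81 [283.2, 355.1] [[0.523, 0.137, 0.089], [0.56, 0.155, 0.094], [0.609, 0.181, 0.099]]
0.28 [161.3, 203.9] [[0.645, -0.436, 0.007], [0.7, -0.356, 0.088], [0.774, -0.326, 0.14]]
```

View pics/s3.png

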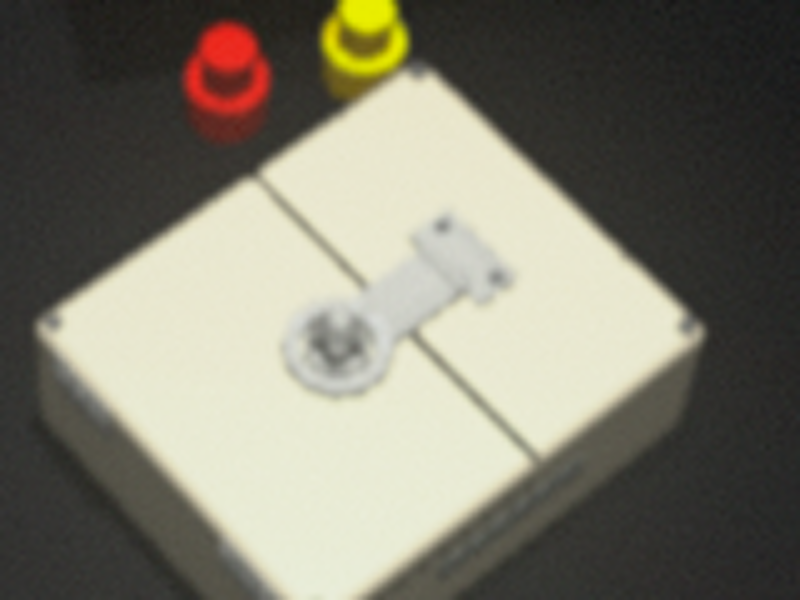

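The hasp lies flat with its eye round the stud (crop 335,345). The TCP is over the cap, so I'll go down.

```bash
python3 -m handwheel '[{"slide":[0,40,0],"twist":[0,0,0],"claw":50},{"slide":[0,40,0],"twist":[0,0,0],"claw":50},{"slide":[0,40,0],"twist":[0,0,0],"claw":50},{"slide":[0,20,0],"twist":[0,0,0],"claw":50},{"slide":[0,0,0],"twist":[0,0,0],"claw":50}]'
python3 -m handwheel '[{"slide":[0,20,0],"twist":[0,0,0],"claw":50},{"slide":[0,20,0],"twist":[0,0,0],"claw":50},{"slide":[0,14,0],"twist":[0,0,0],"claw":50},{"slide":[0,0,0],"twist":[0,0,0],"claw":50},{"slide":[0,0,0],"twist":[0,0,0],"claw":50}]'
python3 - <<'E'
from h import *
s=manip.sense();print(s["time"],s["tool_pos"],s["ft_force"])
E
```

```text
time: 8.35
tool_pos: [0.4805, -0.1163, 0.0865]
tool_rot: [[0.986, -0.007, -0.165], [0.165, 0.0, 0.986], [-0.007, -1.0, 0.002]]
ft_force: [-0.5, 0.2, 0.5]
gripper_width: 0.05
time: 8.85
tool_pos: [0.4838, -0.1179, 0.0361]
tool_rot: [[0.987, 0.001, -0.164], [0.164, 0.0, 0.987], [0.001, -1.0, -0.0]]
ft_force: [-0.5, -0.6, -0.5]
gripper_width: 0.0498
8.85 [ 0.48376567 -0.11785202  0.03607641] [-0.53558641 -0.55360653 -0.48598105]
```

```bash
python3 -m handwheel '[{"slide":[-2,3,-1.5],"twist":[0,0,0],"claw":50},{"slide":[0,0,0],"twist":[0,0,0],"claw":50},{"slide":[0,0,0],"twist":[0,0,0],"claw":20},{"slide":[0,0,0],"twist":[0,0,0],"claw":20},{"slide":[0,0,0],"twist":[0,0,0],"claw":20}]' 80
python3 -m handwheel '[{"slide":[0,0,0],"twist":[0,0,0],"claw":20},{"slide":[0,0,0],"twist":[0,0,0],"claw":20},{"slide":[0,-15,0],"twist":[0,0,0],"claw":20},{"slide":[0,-40,0],"twist":[0,0,0],"claw":20},{"slide":[0,-40,0],"twist":[0,0,0],"claw":20}]'
```

```text
time: 9.35
tool_pos: [0.4816, -0.1198, 0.033]
tool_rot: [[0.987, 0.001, -0.163], [0.163, 0.001, 0.987], [0.001, -1.0, 0.0]]
ft_force: [-1.2, 0.2, 6.2]
gripper_width: 0.0255
time: 9.85
tool_pos: [0.4804, -0.1197, 0.1278]
tool_rot: [[0.987, -0.002, -0.163], [0.163, -0.0, 0.987], [-0.002, -1.0, 0.0]]
ft_force: [0.7, 1.2, -0.8]
gripper_width: 0.0254
```

```bash
python3 -m handwheel '[{"slide":[5,-40,5],"twist":[0,0,0],"claw":20},{"slide":[12,-20,35],"twist":[0,0,0],"claw":20},{"slide":[12,-15,35],"twist":[0,0,0],"claw":20},{"slide":[12,0,35],"twist":[0,0,0],"claw":20},{"slide":[12,0,33],"twist":[0,0,0],"claw":20}]'
python3 -m handwheel '[{"slide":[0,0,0],"twist":[0,0,0],"claw":20},{"slide":[0,0,0],"twist":[0,0,0],"claw":20},{"slide":[0,0,0],"twist":[0,0,0],"claw":20},{"slide":[0,0,0],"twist":[0,0,0],"claw":20},{"slide":[0,0,0],"twist":[0,0,0],"claw":20}]'
cat > stud.py <<'E'
from h import *
import sys
f=manip.grab_frame("wrist"); save(f,sys.argv[1]); s=manip.sense(); print(s["time"],s["tool_pos"].round(4),np.round(s["tool_rot"],3).tolist(),s["ft_force"].round(1),s["gripper_width"])
P=cloud(f); ok=~np.isnan(P[...,0])
d=np.hypot(P[...,0]-.583,P[...,1]-.158)
for lo,hi in [(.098,.108),(.108,.1145),(.115,.122)]:
    m=ok&(d<.025)&(P[...,2]>lo)&(P[...,2]<hi); q=P[m]
    if len(q)>4: print("stud",lo,len(q),q.mean(0).round(4),"circ",cv2.minEnclosingCircle(q[:,:2].astype(np.float32)),np.argwhere(m).mean(0))
# hasp ring: fit outer circle of strap-top level points
for r in manip.regions_of("hasp",f)[:1]:
    m=r["pixels"]&ok; print("hasp",r["score"],r["at"],m.sum())
    v,u=np.nonzero(m); c0=-f["R"].T@f["t"]; dd=np.c_[u,v,np.ones(len(u))]@np.linalg.inv(f["mtx"]).T@f["R"]; X=(c0+dd*((.094-c0[2])/dd[:,2])[:,None])[:,:2]
    a=np.radians(9); ex=np.array([np.cos(a),np.sin(a)]); ey=np.array([-ex[1],ex[0]]); c=np.array([.583,.158])
    L=np.c_[(X-c)@ex,(X-c)@ey]; print("chest-frame extents rel .583,.158: ",np.percentile(L,[1,99],0).round(4).tolist())
# held cap
g=P-s["tool_pos"]; R=np.array(s["tool_rot"]); T=g@R
C=f["color"].astype(int)
m=ok&(np.hypot(T[...,0],T[...,2])<.03)&(abs(T[...,1])<.05)&(C.min(-1)>110); 
if m.sum()>20: print("cap in tool",m.sum(),np.percentile(T[m],[2,50,98],0).round(4).tolist(),np.argwhere(m).mean(0))
E
python3 stud.py w4
```

```text
time: 10.35
tool_pos: [0.5106, 0.0318, 0.2032]
tool_rot: [[0.987, 0.002, -0.164], [0.164, 0.001, 0.987], [0.002, -1.0, 0.001]]
ft_force: [1.2, 0.3, -0.1]
gripper_width: 0.0254
time: 10.85
tool_pos: [0.5101, 0.0288, 0.2023]
tool_rot: [[0.987, -0.0, -0.161], [0.161, 0.0, 0.987], [-0.0, -1.0, 0.0]]
ft_force: [-0.8, -0.5, 0.0]
gripper_width: 0.0256
10.9 [0.5101 0.029  0.2024] [[0.987, 0.0, -0.161], [0.161, 0.0, 0.987], [0.0, -1.0, 0.0]] [ 0.2 -0.2 -0.2] 0.025565575603099282
stud 0.098 142 [0.576  0.1577 0.1047] circ ((0.5783110857009888, 0.15797805786132812), 0.009982948191463947) [348.33098592 466.71126761]
stud 0.108 100 [0.5778 0.1604 0.1107] circ ((0.5790268182754517, 0.15866047143936157), 0.007527475245296955) [355.29 472.46]
hasp 0.67 [309.9, 468.2] 2991
chest-frame extents rel .583,.158:  [[-0.0669, -0.0225], [0.0115, 0.0238]]
cap in tool 4630 [[-0.0186, -0.0372, -0.0152], [-0.0048, -0.0219, -0.0001], [0.0121, 0.0052, 0.0153]] [321.7887689  320.57149028]
```

View pics/w4.png

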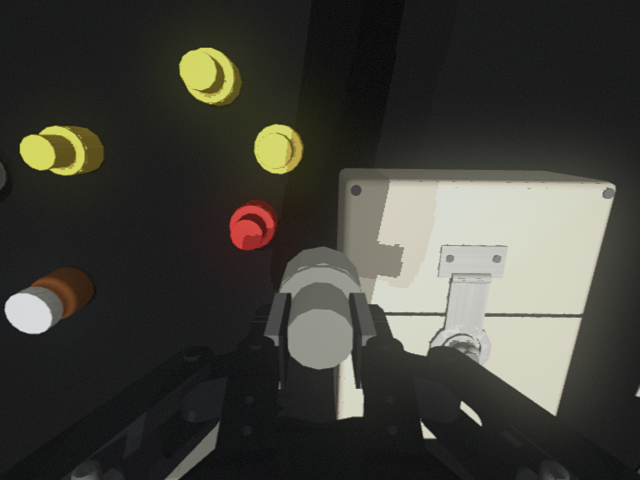

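```bash
python3 -m handwheel '[{"slide":[-25,0,5],"twist":[0,0,0],"claw":20},{"slide":[-25,0,5],"twist":[0,0,0],"claw":20},{"slide":[-15,0,0],"twist":[0,0,0],"claw":20},{"slide":[0,0,0],"twist":[0,0,0],"claw":20},{"slide":[0,0,0],"twist":[0,0,0],"claw":20}]'
cat >> stud.py <<'E'
kt=m&(T[...,1]<-.019)&(T[...,1]>-.026); L=cv2.connectedComponentsWithStats(kt.astype(np.uint8))
i=1+np.argmax(L[2][1:,4]); q=T[L[1]==i]; print("knob top tool xyz",q.mean(0).round(4),"plane y std",q[:,1].std().round(4),"circ",cv2.minEnclosingCircle(q[:,[0,2]].astype(np.float32)))
A=np.c_[q[:,0],q[:,2],np.ones(len(q))]; print("tilt slopes",np.linalg.lstsq(A,q[:,1],rcond=None)[0].round(4))
v,u=np.nonzero(r["pixels"]); print("hasp px",u.min(),u.max(),v.min(),v.max())
st=ok&(d<.03)&(P[...,2]>.115); print("stud top pts",st.sum(), P[st].mean(0) if st.any() else "", P[st].min(0) if st.any() else"",P[st].max(0) if st.any() else"")
case=[x for x in manip.regions_of("case",f)][0]["pixels"]&(abs(P[...,2]-.09)<.006)
v,u=np.nonzero(case); dd=np.c_[u,v,np.ones(len(u))]@np.linalg.inv(f["mtx"]).T@f["R"]; X=(c0+dd*((.09-c0[2])/dd[:,2])[:,None])[:,:2]
ch=cv2.minAreaRect(X.astype(np.float32)); print("lid",ch, cv2.boxPoints(ch).round(4).tolist())
x0,y0=max(0,int(u.min())-10),max(0,int(v.min())-10)
cv2.imwrite("pics/"+sys.argv[1]+"c.png",cv2.resize(f["color"][150:400,340:640,::-1],(720,600),interpolation=cv2.INTER_CUBIC))
E
python3 stud.py w5
```

```text
time: 11.45
tool_pos: [0.4451, 0.0293, 0.2027]
tool_rot: [[0.987, 0.001, -0.163], [0.163, 0.001, 0.987], [0.002, -1.0, 0.001]]
ft_force: [-0.3, -0.1, -0.3]
gripper_width: 0.0258
11.5 [0.4454 0.0293 0.2027] [[0.987, 0.001, -0.163], [0.163, 0.0, 0.987], [0.002, -1.0, 0.0]] [-0.4  0.3 -0.9] 0.025859534440071733
hasp 0.81 [350.4, 458.8] 176
chest-frame extents rel .583,.158:  [[-0.0676, -0.013], [0.0268, 0.0249]]
cap in tool 4635 [[-0.0189, -0.0371, -0.015], [-0.0051, -0.0219, 0.0001], [0.0119, 0.0052, 0.0156]] [321.73700108 320.51046386]
knob top tool xyz [-0.0001 -0.0222  0.    ] plane y std 0.0005 circ ((8.094748773146421e-05, -3.586962066037813e-06), 0.014097086153924465)
tilt slopes [ 0.0041 -0.0046 -0.0222]
hasp px 422 466 344 434
stud top pts 0   
lid ((0.5562700033187866, 0.15305358171463013), (0.22585727274417877, 0.19788187742233276), 8.590664863586426) [[0.42980000376701355, 0.23399999737739563], [0.4593999981880188, 0.03840000182390213], [0.682699978351593, 0.07209999859333038], [0.6531999707221985, 0.2678000032901764]]
```

View pics/w5c.png

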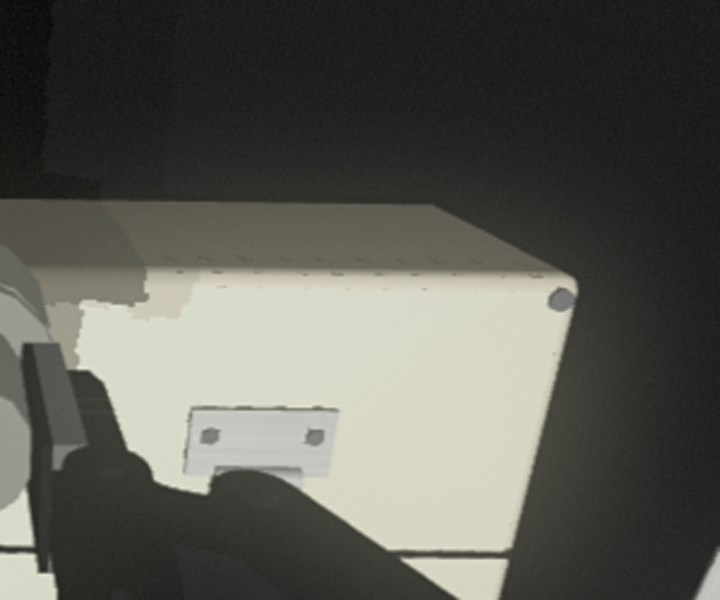

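The view shows the lid and hinge plate, but the stud is hidden behind the finger because I moved the wrong way. The cap sits centred and upright in the grip. I'll move forward for the stud.

```bash
python3 -m handwheel '[{"slide":[35,0,0],"twist":[0,0,0],"claw":20},{"slide":[40,0,-5],"twist":[0,0,0],"claw":20},{"slide":[35,0,-5],"twist":[0,0,0],"claw":20},{"slide":[20,0,0],"twist":[0,0,0],"claw":20},{"slide":[0,0,0],"twist":[0,0,0],"claw":20}]'
python3 stud.py w6
```

```text
time: 12.1
tool_pos: [0.5774, 0.0412, 0.2016]
tool_rot: [[0.986, 0.001, -0.164], [0.164, -0.002, 0.986], [0.001, -1.0, -0.002]]
ft_force: [-1.4, -0.2, -1.5]
gripper_width: 0.0256
12.15 [0.5753 0.0406 0.2015] [[0.987, -0.001, -0.163], [0.163, -0.002, 0.987], [-0.001, -1.0, -0.002]] [-0.6  0.6 -1.2] 0.025483772298060862
stud 0.098 263 [0.5814 0.1533 0.1053] circ ((0.5853768587112427, 0.15804830193519592), 0.012975296936929226) [274.85171103 469.63498099]
stud 0.108 315 [0.5831 0.1549 0.111 ] circ ((0.5851640701293945, 0.157871276140213), 0.011669854633510113) [280.34920635 474.33015873]
stud 0.115 212 [0.585  0.1578 0.1168] circ ((0.585131049156189, 0.15795190632343292), 0.006490639410912991) [286.6745283  480.92924528]
hasp 0.95 [240.2, 474.3] 4619
chest-frame extents rel .583,.158:  [[-0.0659, -0.024], [0.0256, 0.0235]]
cap in tool 4601 [[-0.0165, -0.024, -0.0148], [-0.0028, -0.022, 0.0003], [0.0143, 0.0052, 0.0158]] [321.30319496 320.30971528]
knob top tool xyz [ 0.0023 -0.0223  0.0002] plane y std 0.0005 circ ((0.003124071517959237, 0.000127450141008012), 0.014339904300868511)
tilt slopes [ 0.0037 -0.0011 -0.0223]
hasp px 435 504 184 304
stud top pts 212 [0.58495241 0.15779908 0.11677209] [0.5792337  0.15168347 0.11500902] [0.59151447 0.16325721 0.11839573]
lid ((0.5647711753845215, 0.15720495581626892), (0.0951119214296341, 0.05201137810945511), 7.8563761711120605) [[0.5141000151634216, 0.17649999260902405], [0.5212000012397766, 0.12489999830722809], [0.6154000163078308, 0.1378999948501587], [0.608299970626831, 0.18950000405311584]]
```

View pics/w6c.png

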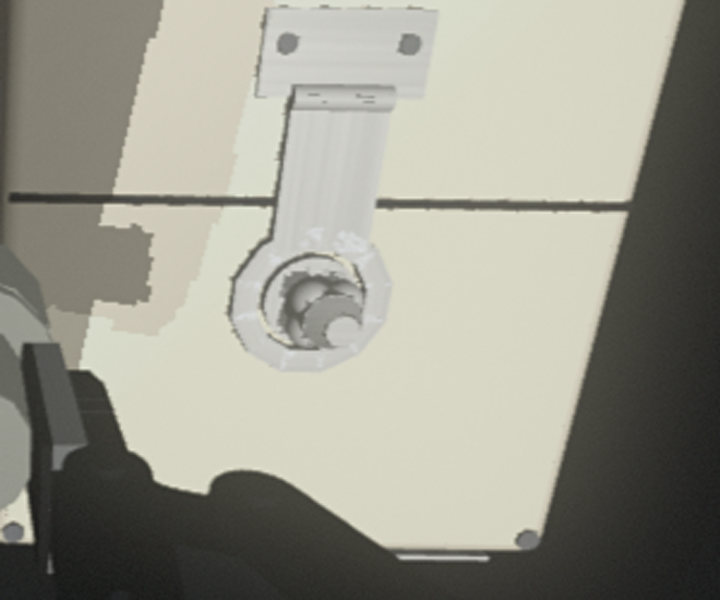

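The stud top is at crop (343,330), inside the hasp's eye, so world (0.585, 0.158, 0.117). That matches the top camera and the lid fit. I'll move the cap above it.

```bash
python3 -m handwheel '[{"slide":[9.4,0,38],"twist":[0,0,0],"claw":20},{"slide":[9.4,0,38],"twist":[0,0,0],"claw":20},{"slide":[9.4,0,38],"twist":[0,0,0],"claw":20},{"slide":[0,15,0],"twist":[0,0,0],"claw":20},{"slide":[0,20,0],"twist":[0,0,0],"claw":20}]' 120
python3 -m handwheel '[{"slide":[0,0,0],"twist":[0,0,0],"claw":20},{"slide":[0,0,0],"twist":[0,0,0],"claw":20},{"slide":[0,0,0],"twist":[0,0,0],"claw":20},{"slide":[0,0,0],"twist":[0,0,0],"claw":20},{"slide":[0,0,0],"twist":[0,0,0],"claw":20}]'
```

```text
time: 12.75
tool_pos: [0.5832, 0.1596, 0.1679]
tool_rot: [[0.986, 0.002, -0.167], [0.167, 0.002, 0.986], [0.002, -1.0, 0.001]]
ft_force: [0.8, -0.9, -0.3]
gripper_width: 0.0241
time: 13.25
tool_pos: [0.584, 0.1576, 0.1682]
tool_rot: [[0.987, 0.001, -0.163], [0.163, 0.001, 0.987], [0.001, -1.0, 0.001]]
ft_force: [0.1, -0.1, -0.0]
gripper_width: 0.0247
```

```bash
python3 -m handwheel '[{"slide":[0.7,6,0.3],"twist":[0,0,0],"claw":20},{"slide":[0,6,0],"twist":[0,0,0],"claw":20},{"slide":[0,6,0],"twist":[0,0,0],"claw":20},{"slide":[0,6,0],"twist":[0,0,0],"claw":20},{"slide":[0,0,0],"twist":[0,0,0],"claw":20}]'
```

```text
time: 13.75
tool_pos: [0.5833, 0.1579, 0.142]
tool_rot: [[0.987, -0.002, -0.163], [0.163, -0.001, 0.987], [-0.002, -1.0, -0.0]]
ft_force: [0.7, -0.1, 0.3]
gripper_width: 0.0244
```

```bash
python3 -m handwheel '[{"slide":[0,3,0],"twist":[0,0,0],"claw":20},{"slide":[0,2,0],"twist":[0,0,0],"claw":20},{"slide":[0,0,0],"twist":[0,0,0],"claw":20},{"slide":[0,0,0],"twist":[0,0,0],"claw":20},{"slide":[0,0,0],"twist":[0,0,0],"claw":20}]'
```

```text
time: 14.25
tool_pos: [0.5843, 0.1582, 0.1385]
tool_rot: [[0.987, 0.0, -0.163], [0.163, 0.0, 0.987], [0.0, -1.0, 0.0]]
ft_force: [-0.3, 0.1, -0.4]
gripper_width: 0.0245
```

```bash
python3 -m handwheel '[{"slide":[0,2,0],"twist":[0,0,0],"claw":20},{"slide":[0,2,0],"twist":[0,0,0],"claw":20},{"slide":[0,2,0],"twist":[0,0,0],"claw":20},{"slide":[0,1,0],"twist":[0,0,0],"claw":20},{"slide":[0,1,0],"twist":[0,0,0],"claw":20}]'
python3 -m handwheel '[{"slide":[0,1,0],"twist":[0,0,0],"claw":20},{"slide":[0,1,0],"twist":[0,0,0],"claw":20},{"slide":[0,1,0],"twist":[0,0,0],"claw":20},{"slide":[0,1,0],"twist":[0,0,0],"claw":20},{"slide":[0,0,0],"twist":[0,0,0],"claw":20}]'
```

```text
time: 14.75
tool_pos: [0.5842, 0.1584, 0.1291]
tool_rot: [[0.987, 0.001, -0.164], [0.164, -0.0, 0.987], [0.001, -1.0, -0.0]]
ft_force: [3.2, 1.1, -9.5]
gripper_width: 0.0247
time: 15.25
tool_pos: [0.5843, 0.1582, 0.1272]
tool_rot: [[0.987, 0.0, -0.163], [0.163, 0.001, 0.987], [0.0, -1.0, 0.001]]
ft_force: [-1.5, 0.5, 3.3]
gripper_width: 0.0245
```

```bash
python3 -m handwheel '[{"slide":[0,1,0],"twist":[0,0,0],"claw":20},{"slide":[0,1,0],"twist":[0,0,0],"claw":20},{"slide":[0,1,0],"twist":[0,0,0],"claw":20},{"slide":[0,0,0],"twist":[0,0,0],"claw":20},{"slide":[0,0,0],"twist":[0,0,0],"claw":20}]'
python3 - <<'E'
from h import *
s=manip.sense();print(s["time"],s["tool_pos"],s["ft_force"])
f=manip.grab_frame("wrist");P=cloud(f);R=np.array(s["tool_rot"])
C=f["color"].astype(int);T=(P-s["tool_pos"])@R
m=(np.hypot(T[...,0],T[...,2])<.03)&(T[...,1]<-.017)&(T[...,1]>-.03)&(C.min(-1)>110)
print("knob top",m.sum(),np.median(P[m],0).round(4))
g=manip.grab_frame("scene");P=cloud(g)
for r in manip.regions_of("hasp",g)[:1]:
    p=P[r["pixels"]];p=p[~np.isnan(p[:,0])];print("hasp",r["score"],r["at"],np.percentile(p,[2,50,98],0).round(3).tolist())
a=cv2.resize(g["color"][220:340,280:440,::-1],(400,300)); b=cv2.resize(f["color"][:,:,::-1],(400,300)); cv2.imwrite("pics/end.png",np.hstack([a,b]))
E
```

```text
time: 15.75
tool_pos: [0.5846, 0.1582, 0.127]
tool_rot: [[0.987, 0.0, -0.163], [0.163, 0.002, 0.987], [0.001, -1.0, 0.002]]
ft_force: [-6.8, 0.6, 18.7]
gripper_width: 0.0246
15.75 [0.58455256 0.15820658 0.12701229] [-6.80050271  0.61419517 18.68191293]
knob top 3084 [0.5847 0.1581 0.1491]
hasp 0.36 [110.7, 285.5] [[0.369, -0.488, 0.002], [0.401, -0.461, 0.043], [0.427, -0.44, 0.109]]
```

View pics/end.png

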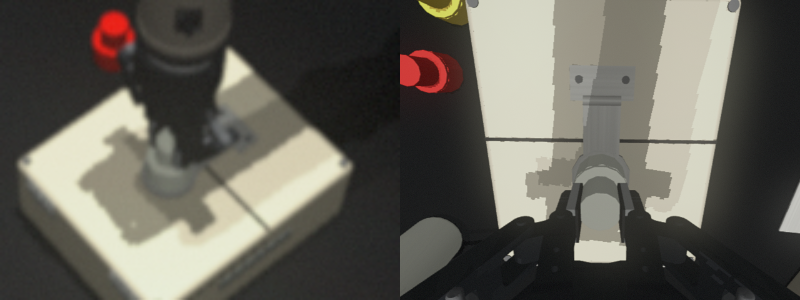

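The cap is home: its knob top is at 0.149 m, exactly as it should be. The hasp lies flat under it, and the fingers are on it pressing with about 19 N. I'll hold that and hand in.

```bash
python3 -m handwheel '[{"slide":[0,0.5,0],"twist":[0,0,0],"claw":20},{"slide":[0,0,0],"twist":[0,0,0],"claw":20},{"slide":[0,0,0],"twist":[0,0,0],"claw":20},{"slide":[0,0,0],"twist":[0,0,0],"claw":20},{"slide":[0,0,0],"twist":[0,0,0],"claw":20}]'
python3 -c "
from rig import manip
print(manip.job_done())"
```

```text
time: 16.4
tool_pos: [0.5846, 0.1582, 0.127]
tool_rot: [[0.987, 0.0, -0.163], [0.163, 0.002, 0.987], [0.001, -1.0, 0.002]]
ft_force: [-6.6, 0.4, 21.6]
gripper_width: 0.0242
the job is handed in; nothing more can be done
None
```

I swung the hasp over and pressed it flat with the shut fingers. Then I gripped the white cap by its knob, pushed it onto the stud until it snapped, and handed the job in at 16.4 s with the fingers still pressing down.

**Last checks**
- **Cap depth and position:** the knob top measured 149.1 mm high, against 149.0 mm expected when home. It was within about 0.5 mm of the measured stud axis. The click showed as a 9.5 N pull downward.
- **Cap tilt:** the cap was upright in the grip before seating; I did not measure its tilt afterwards.
- **Press:** about 21 N downward on the cap at hand-in, with about 7 N sideways along -x.
- **Hasp:** the strap's top was at 94 mm with its eye round the stud before the cap went on. In the last wrist picture it still looked flat.
- **Bystanders:** I contacted none that I know of, but I did not re-measure their positions.

**Disagreements**
- **Hasp detector:** in the last scene picture the gripper hid the hasp, and the detector picked the flask instead with a low score (0.36). I ignored that.
- **Scene camera:** it put the chest about 7 mm off in x from the other cameras. I used the wrist camera's position for the stud.
- **Gripper width:** it read about 25 mm on the 28 mm knob; I did not find out why.

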